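# Capacitor into the first slot that accepts it

### The job

Two white motor-run capacitors stand on the two-coloured mat of the fan repair bench; the one on the red half is to be put away. Going along the blue sizing rack from its narrowest slot, stand it upright and fully down in the first slot wide enough to accept it, lowering it in rather than dropping it. Leave the capacitor on the grey half standing where it is.

Things in the scene. Friction and masses are not known exactly. Their poses are not given: they have to be found in the camera images.
- rack: Blue rack, fixed, 102 (x) x 220 (y) x 26 mm tall, black inside. Origin: centre of underside, z up. Four slots, open on top, side by side along y, each 86 mm long in x (centred), 20 mm deep: floor 6 mm, mouth 26 mm above the origin. Walls 8 mm. Slot widths (in y) and centres: 18 mm at y = -93 mm, 36 mm at y = -58 mm, 54 mm at y = -5 mm, 72 mm at y = +66 mm.
- mat: Flat mat, fixed, 180 (x) x 240 (y) mm, 3 mm thick. Origin: centre of underside. Its half at negative y is red, at positive y grey. A loose brass bush (18 mm tall) and steel bearing (11 mm tall) lie on the line between the halves, some 70 mm either side of its centre along x.
- cap_thin: The thinner motor-run capacitor: white plastic block standing upright, 60 mm long (its x), 22 mm thick (its y), 60 mm tall, plus two brass terminals 10 mm high on top (at x = -15 and +15 mm). The same after half a turn. Origin: centre of its underside, z up. It stands on one half of the mat, 110 g or so.
- cap_thick: The thicker motor-run capacitor: white plastic block standing upright, 60 mm long (its x), 40 mm thick (its y), 60 mm tall, plus two brass terminals 10 mm high on top (at x = -15 and +15 mm). The same after half a turn. Origin: centre of its underside, z up. It stands on the other half of the mat, 200 g or so.

How it is judged:
By the outcome, as a careful person would: the job done as asked, in the order asked, and still so for the second after the job is handed in, with the robot touching nothing.
It also fails if it takes over 30 s, if anything falls off the work surface, if the arm or the gripper's body presses on something with over 40 N, if the wrist force passes 120 N, or if a joint passes its speed limit or range.

### The arm

A 7-joint arm with a two-finger parallel gripper is mounted at the origin on the work surface. World frame = base frame: x ahead of the robot, y to its left, z up, the work surface at z = 0. Lengths are in mm, angles in rad, forces in N, time in s.
With the tool pointing down it reaches from about 350 to 900 mm from the base axis. Payload 7.2 kg.
Tool frame: the origin (TCP) lies at the very end of the fingers, on their centre line; the grasp point (between the pads) lies 19 mm behind it; z points along the fingers, y is the line along which they close (so a half turn about z gives the same grasp; the last joint's range is limited). The gripper opens to 85 mm and grips with 20 to 120 N. Pads are 22 mm wide; open, the fingers measure 114 mm over their backs; the gripper's body (76 mm by 85 mm) begins 54 mm behind the grasp point. The pads swing forward as they close: fully open they stand 13 mm farther back than shut.
Start: joints at [-1.194, 0.411, -0.013, 1.596, 0.006, 1.134, -0.082], TCP at [268.933, 564.184, 231.297] pointing down, gripper open.
Joint ranges: [-2.95, 2.95], [-0.29, 1.99], [-1.47, 1.44], [0.14, 2.54], [-1.03, 4.17], [0.13, 1.85], [-2.86, 2.86]. Speed limits (rad/s): [2.39, 2.39, 3.01, 3.01, 3.14, 3.14, 3.14].

### API

Orientations are given as [roll, pitch, yaw] about the fixed x, y, z axes, in that order (R = Rz(yaw) Ry(pitch) Rx(roll)).
In Python, from station import ctrl gives the robot as it stands. The module is installed in compiled form; this text tells all that it offers.
- The arm moves only by the shell command python3 -m handwheel 'ROWS' [FORCE]. ROWS is JSON, a list of rows, each a list of 5 numbers: the opening, from -1 (shut) to 1 (fully open), then the shift along the tool's x, y, z in mm, then the turn about the tool's z in rad. A call has exactly 8 rows; each row is the pose to reach, as a shift and turn from the pose commanded when the call began, along the tool's axes at that moment; what a row does not reach only later rows make up. A row lasts 1/12 s, in which the tool goes at most 41.7 mm and 7.16 degrees, less where a joint would pass 70% of its speed; a pose out of reach is approached as far as the arm can. A call with a gripper value outside its range is refused whole. The fingers move at their own pace and stop on an object; FORCE is the grip in N (left out, the last holds). Time passes only in rows, so rows that repeat a pose let the fingers close, or fill a call up. It gives the time, the measured TCP pose, the force, the opening and the grip force at its end, in the units of the state.
- ctrl.get_state(): the state, without advancing time (a new reading comes with each control period).
- ctrl.get_image(name): name is "side" or "top"; returns a dict with "pixels" (480x640x3 uint8, red, green, blue), "camera_matrix" (3x3 intrinsics, pixels), "k1" (the pictures are not rectified: a ray, as slopes to the right and down, at radius r is drawn at 1 + k1 r^2 times it, then the intrinsics apply), "extrinsics" (4x4, takes a point from camera to world coordinates). Camera axes: x right, y down, z forward; pixel columns grow to the right and rows downward; lengths in mm; the calibration is good to about 2 mm. A picture is of the moment at which its call begins. There is no depth.
- ctrl.job_done(): hands the job in; it is judged then, once.
Trained networks look in the newest picture that a camera, given by its name, has taken for a name from the list of things; names that differ only in an ending like _2 or _b are one class to them, and where a whole thing is asked for, a point or a joint stands for the part that bears it (a point fixed in the world has none). Each returns a list of dicts, best first, with "score" (0 to 1); they miss things now and then, are a little off and sometimes report something else, mostly with a low value. They report only what shows in the picture. A call takes as long as a camera call.
- ctrl.recognise(query, camera): "extent" ([left, top, right, bottom] in pixels, round what is visible of it).
- ctrl.regions_of(query, camera): "pixels" (480x640 bool, what is visible of it) and "extent" ([left, top, right, bottom] in pixels, round what is visible of it).
The state is a dict: "time": time; "joint_positions": joint angles; "dq": joint speeds; "joint_efforts": joint torques, N m; "ee_pos": TCP position; "orientation": TCP orientation; "contact_force": force on the tool from outside, world axes, zero at the start; "wrist_torque": the same for the moment, N m; "finger_gap": finger opening in mm; "grip_force": force on a finger pad.
Only numpy, scipy, OpenCV 4.12 (cv2) and the standard library are available. Lean on these libraries where they do the work, as an engineer would, in place of code of your own. Each camera call takes 0.05 s, during which the arm holds its last target. There are 200 camera calls.

## Working session

There is one attempt and no reset: what is moved stays moved. The work goes in short steps, Python scripts to look and compute and a shell command to move; the robot and the scene stay as the last step left them, time stands still between calls to the robot, and variables do not carry over. Pictures are saved under pics/ and viewed, at most 10 in all, crops included, and the job is handed in when it is done.

```bash
mkdir -p pics
python3 - <<'E'
from station import ctrl
import cv2,numpy as np
for c in("top","side"):
    im=ctrl.get_image(c); cv2.imwrite(f"pics/{c}0.png",im["pixels"][:,:,::-1])
    print(c,im["camera_matrix"].tolist(),im["k1"],im["extrinsics"].round(4).tolist())
    for q in("rack","mat","cap_thin","cap_thick"):
        print(q,[(round(d["score"],2),np.round(d["extent"]).tolist()) for d in ctrl.recognise(q,c)][:3])
s=ctrl.get_state();print(s)
E
```

```text
top [[528.130057458931, 0.0, 320.4666664614174], [0.0, 528.130057458931, 239.42780860810922], [0.0, 0.0, 1.0]] -0.15233027317004413 [[0.0187, -0.999, 0.0397, 464.2469], [-0.9997, -0.018, 0.0183, 47.0377], [-0.0176, -0.0401, -0.999, 864.9382], [0.0, 0.0, 0.0, 1.0]]
rack [(0.93, [416.0, 193.0, 559.0, 290.0])]
mat [(0.67, [162.0, 192.0, 324.0, 327.0])]
cap_thin [(0.84, [255.0, 240.0, 287.0, 278.0])]
cap_thick [(0.61, [176.0, 244.0, 222.0, 285.0])]
side [[558.2808785578895, 0.0, 321.6311006139966], [0.0, 558.2808785578895, 225.1246821264549], [0.0, 0.0, 1.0]] 0.01226755758483276 [[0.771, -0.3746, 0.515, 45.5675], [-0.6365, -0.4792, 0.6044, -506.5717], [0.0204, -0.7938, -0.6079, 583.5717], [0.0, 0.0, 0.0, 1.0]]
rack [(0.88, [364.0, 267.0, 520.0, 412.0])]
mat [(0.97, [162.0, 168.0, 331.0, 263.0])]
cap_thin [(0.83, [251.0, 183.0, 275.0, 230.0])]
cap_thick [(0.84, [201.0, 160.0, 237.0, 206.0])]
{'time': 0.5, 'joint_positions': array([-1.19417315,  0.41114033, -0.01272293,  1.59620891,  0.00557904,
        1.13430186, -0.08219343]), 'dq': array([-0.00027868, -0.0017583 ,  0.0015746 , -0.00075391,  0.00200317,
        0.00090053,  0.00013294]), 'joint_efforts': array([-1.05706631e-04, -5.99913812e+01,  6.80672061e-01, -2.99505812e+01,
        1.36625729e-02,  2.88768395e-03,  1.00182369e-06]), 'ee_pos': array([268.92629259, 564.17761574, 231.26855643]), 'orientation': array([-3.14156761e+00, -2.68158378e-05,  2.69679758e+00]), 'contact_force': array([-1.72118514,  0.1301811 , -0.41467163]), 'wrist_torque': array([ 0.05713477, -0.00797611, -0.00934743]), 'grip_force': 0.0, 'finger_gap': 85.28686413843594}
```

View pics/top0.png

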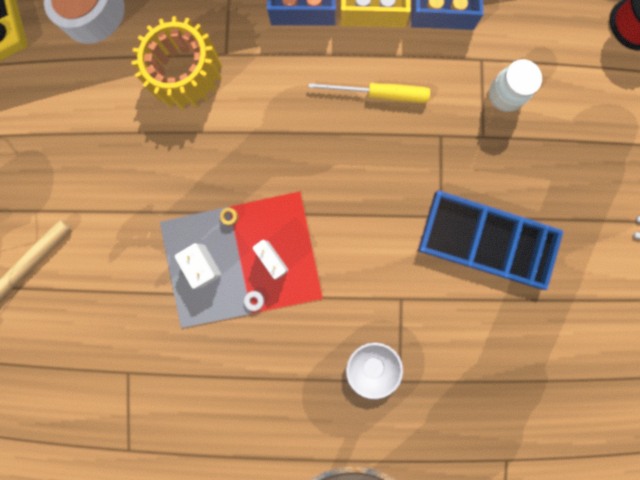

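View pics/side0.png

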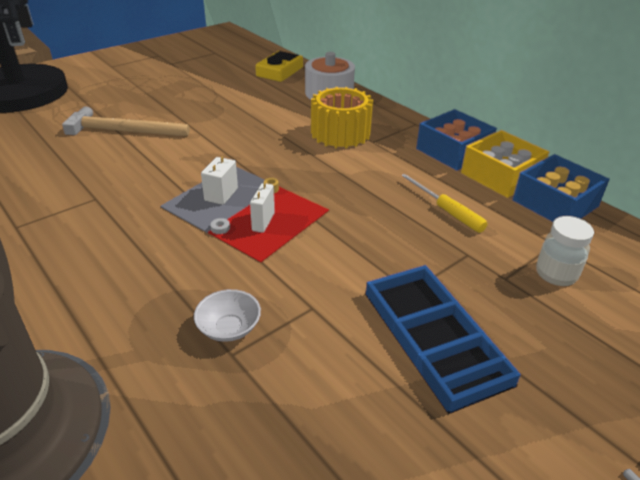

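The top view shows the thin capacitor on the red half at about (270,259), the thick one on grey at (197,266), and the bush and bearing at (229,216) and (254,301). The rack's wide slot is at left (455,228), and its narrowest is at the right (545,258). So the thin capacitor (22 mm) goes in the 36 mm slot, near (527,250). The side view agrees.

```bash
cat > h.py <<'E'
from station import ctrl
import cv2,numpy as np
from scipy.optimize import minimize
def proj(im,P):
    E=im["extrinsics"];c=(np.asarray(P)-E[:3,3])@E[:3,:3]
    s=c[:,:2]/c[:,2:];s=s*(1+im["k1"]*(s**2).sum(1,keepdims=True));K=im["camera_matrix"]
    return s*[K[0,0],K[1,1]]+K[:2,2]
def ray(im,uv,z):
    K=im["camera_matrix"];E=im["extrinsics"]
    d=(np.array(uv,float)-K[:2,2])/[K[0,0],K[1,1]];s=d.copy()
    for _ in range(20): s=d/(1+im["k1"]*(s@s))
    v=E[:3,:3]@[s[0],s[1],1];return E[:3,3]+v*(z-E[2,3])/v[2]
def box(p,L,W,z0,H):
    x,y,a=p;c,s=np.cos(a),np.sin(a)
    return np.array([[x+c*u-s*v,y+s*u+c*v,z] for u in(-L/2,L/2) for v in(-W/2,W/2) for z in(z0,z0+H)])
def fit(ims,masks,p0,L,W,z0,H,extra=None):
    def cost(p):
        t=0
        for im,m in zip(ims,masks):
            P=proj(im,box(p,L,W,z0,H));h=cv2.convexHull((P*16).round().astype(np.int32))  # 1/16 px
            o=cv2.convexHull(((P-[m[1],m[2]]+.5)*4*16-8).round().astype(np.int32))
            g=np.zeros(m[0].shape,np.uint8);cv2.fillConvexPoly(g,o,1,shift=4)
            t+=(g!=m[0]).sum()/m[0].sum()
        return t
    best=None
    for a in np.arange(0,np.pi,np.pi/8):
        r=minimize(cost,[p0[0],p0[1],a],method="Nelder-Mead",options=dict(initial_simplex=[[p0[0]+i,p0[1]+j,a+k] for i,j,k in((0,0,0),(12,0,0),(0,12,0),(0,0,.25))],xatol=.05,fatol=1e-4))
        if best is None or r.fun<best.fun: best=r
    return best
def mask(q,c):
    d=ctrl.regions_of(q,c)[0];l,t,r,b=[int(v) for v in d["extent"]];l-=25;t-=25;r+=25;b+=25
    l=max(l,0);t=max(t,0)
    m=d["pixels"][t:b,l:r].astype(np.float32)
    m=(cv2.resize(m,None,fx=4,fy=4,interpolation=cv2.INTER_LINEAR)>.5).astype(np.uint8)
    return m,l,t
E
python3 - <<'E'
from h import *
ims=[ctrl.get_image(c) for c in("top","side")]
for q,uv,L,W,z0,H in(("rack",(490,240),102,220,0,26),("cap_thin",(270,259),60,22,3,60),("cap_thick",(198,265),60,40,3,60)):
    ms=[mask(q,c) for c in("top","side")]
    p0=ray(ims[0],uv,z0+H/2)
    for sel in([0,1],[0],[1]):
        r=fit([ims[i] for i in sel],[ms[i] for i in sel],p0,L,W,z0,H);print(q,sel,r.x.round(2),round(r.fun,3))
for n,uv,z in(("bush",(229,216),18),("bearing",(254,301),12)): print(n,ray(ims[0],uv,z))
E
```

```text
rack [0, 1] [ 501.41 -215.28    2.86] 0.044
rack [0] [ 5.0196e+02 -2.1501e+02 -2.8000e-01] 0.022
rack [1] [ 5.0066e+02 -2.1497e+02 -2.8000e-01] 0.016
cap_thin [0, 1] [464.68 140.53   0.68] 0.214
cap_thin [0] [464.94 140.68   0.64] 0.073
cap_thin [1] [465.6  142.01   0.7 ] 0.114
cap_thick [0, 1] [451.53 256.14   0.6 ] 1.055
cap_thick [0] [453.03 256.71   0.  ] 1.0
cap_thick [1] [451.53 256.14   0.6 ] 0.055
bush [533.26542957 211.51375192  18.        ]
bearing [396.43265314 168.44673037  12.        ]
```

```bash
python3 -m handwheel '[[0.5,-29,-24,5,0.12],[0.5,-58,-48,10,0.24],[0.5,-87,-72,15,0.36],[0.5,-116,-96,20,0.48],[0.5,-145,-120,25,0.6],[0.5,-174,-144,30,0.72],[0.5,-203,-168,35,0.84],[0.5,-232,-192,40,0.96]]' 40
cat >> h.py <<'E'
def delta(x,y,z,yaw):
    s=ctrl.get_state();a=s["orientation"][2];d=np.array([x,y,z])-s["ee_pos"];c,n=np.cos(a),np.sin(a)
    t=-(yaw-a);t=(t+np.pi)%(2*np.pi)-np.pi
    print("t",s["time"],"pos",s["ee_pos"].round(1),"rpy",s["orientation"].round(3),"gap",round(s["finger_gap"],1))
    print("shift",np.round([c*d[0]+n*d[1],n*d[0]-c*d[1],-d[2]],1),"turn",round(t,3))
E
python3 -c "
from h import *
delta(465,141,120,.66)"
```

```text
time: 1.57
ee_pos: [396.3, 289.4, 191.4]
orientation: [3.141, -0.001, 1.731]
contact_force: [0.6, 0.6, 0.9]
finger_gap: 64.0
grip_force: 0.0
t 1.5667 pos [396.3 289.4 191.4] rpy [ 3.141e+00 -1.000e-03  1.731e+00] gap 64.0
shift [-157.5   44.2   71.4] turn 1.071
```

```bash
python3 -m handwheel '[[0.5,-22,6,9,0.12],[0.5,-44,12,18,0.24],[0.5,-66,18,27,0.36],[0.5,-88,25,36,0.48],[0.5,-110,31,45,0.6],[0.5,-132,37,54,0.72],[0.5,-157,44,71,0.84],[0.5,-157,44,71,0.96]]'
python3 - <<'E'
from h import *
delta(465,141,31,.66)
for c in("top","side"):
    im=ctrl.get_image(c);cv2.imwrite(f"pics/{c}1.png",cv2.resize(im["pixels"][130:350,130:430,::-1],None,fx=2.6,fy=2.6))
E
```

```text
time: 2.23
ee_pos: [465.9, 138.3, 118.7]
orientation: [3.14, 0.002, 0.766]
contact_force: [-1.0, 0.1, 0.0]
finger_gap: 64.4
grip_force: 0.0
t 2.2333 pos [465.9 138.3 118.7] rpy [3.14e+00 2.00e-03 7.66e-01] gap 64.4
shift [ 1.2 -2.5 87.7] turn 0.106
```

View pics/side1.png

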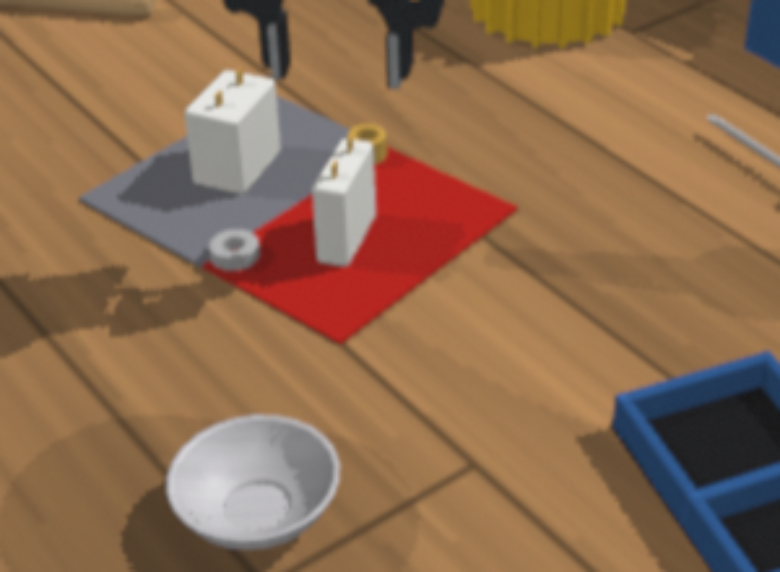

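The crop shows the fingers above at (275,50) and (398,60), straddling the thin capacitor at (345,200) and clear of the thick one. I'll descend and close.

```bash
python3 -m handwheel '[[0.5,1,-2.5,5,0.1],[0.5,1,-2.5,20,0.1],[0.5,1,-2.5,40,0.1],[0.5,1,-2.5,60,0.1],[0.5,1,-2.5,75,0.1],[0.5,1,-2.5,88,0.1],[0.5,1,-2.5,88,0.1],[-1,1,-2.5,88,0.1]]' 40
python3 -m handwheel '[[-1,0,0,0,0],[-1,0,0,0,0],[-1,0,0,0,0],[-1,0,0,0,0],[-1,0,0,0,0],[-1,0,0,0,0],[-1,0,0,0,0],[-1,0,0,0,0]]' 40
```

```text
time: 3.0
ee_pos: [463.8, 146.7, 32.4]
orientation: [-3.141, 0.0, 0.681]
contact_force: [0.4, -0.5, 0.1]
finger_gap: 53.3
grip_force: 0.0
time: 3.67
ee_pos: [464.8, 146.5, 33.4]
orientation: [-3.142, -0.002, 0.677]
contact_force: [-0.6, 1.0, 7.1]
finger_gap: 21.5
grip_force: 39.5
```

```bash
python3 -m handwheel '[[-1,0,0,5,0],[-1,0,0,-5,0],[-1,0,0,-15,0],[-1,0,0,-30,0],[-1,0,0,-45,0],[-1,0,0,-60,0],[-1,0,0,-60,0],[-1,0,0,-60,0]]' 40
python3 - <<'E'
from h import *
delta(485.4,-270.8,100,-.28)
for c in("top","side"):
    im=ctrl.get_image(c);cv2.imwrite(f"pics/{c}2.png",cv2.resize(im["pixels"][130:350,130:430,::-1],None,fx=2.6,fy=2.6))
E
```

```text
time: 4.33
ee_pos: [464.5, 146.4, 93.0]
orientation: [3.141, -0.002, 0.677]
contact_force: [0.2, -0.6, -1.1]
finger_gap: 21.5
grip_force: 42.4
t 4.3333 pos [464.5 146.4  93. ] rpy [ 3.141e+00 -2.000e-03  6.770e-01] gap 21.5
shift [-245.2  338.2   -7. ] turn 0.957
```

View pics/side2.png

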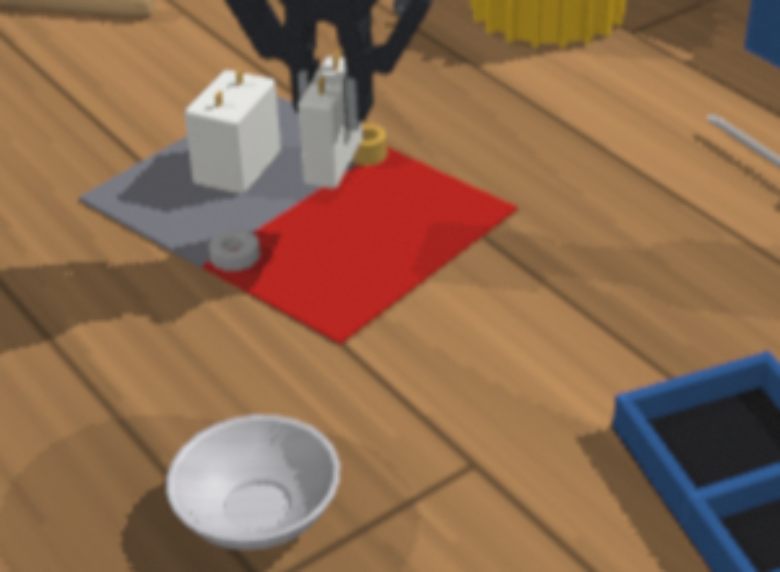

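The crop shows the capacitor held upright at (325,120). The bush and the thick capacitor haven't moved. I'll carry it to the rack.

```bash
python3 -m handwheel '[[-1,-9,12,-4,0.03],[-1,-27,37,-8,0.1],[-1,-46,63,-10,0.18],[-1,-65,90,-10,0.26],[-1,-84,116,-10,0.34],[-1,-103,142,-10,0.42],[-1,-122,168,-10,0.5],[-1,-141,194,-10,0.58]]' 40
python3 -c "
from h import *
delta(485.4,-270.8,100,-.28)"
```

```text
time: 5.1
ee_pos: [474.6, -96.0, 101.9]
orientation: [3.141, 0.001, 0.091]
contact_force: [0.7, -0.2, -1.6]
finger_gap: 21.5
grip_force: 42.4
t 5.1 pos [474.6 -96.  101.9] rpy [3.141e+00 1.000e-03 9.100e-02] gap 21.5
shift [ -5.2 175.    1.9] turn 0.371
```

```bash
python3 -m handwheel '[[-1,-1,30,0,0.08],[-1,-2,60,0,0.16],[-1,-3,90,0,0.24],[-1,-4,118,0,0.32],[-1,-5,143,0,0.37],[-1,-5,160,0,0.37],[-1,-5,170,0,0.37],[-1,-5,175,0,0.37]]' 40
python3 -m handwheel '[[-1,0,0,0,0],[-1,0,0,0,0],[-1,0,0,0,0],[-1,0,0,0,0],[-1,0,0,0,0],[-1,0,0,0,0],[-1,0,0,0,0],[-1,0,0,0,0]]' 40
python3 - <<'E'
from h import *
delta(485.4,-270.8,60,-.28)
for c in("top","side"):
    im=ctrl.get_image(c);p=im["pixels"][:,:,::-1]
    p=p[140:320,380:620] if c=="top" else p[190:430,330:570]
    cv2.imwrite(f"pics/{c}3.png",cv2.resize(p,None,fx=2.5,fy=2.5))
im=ctrl.get_image("side");m=mask("cap_thin","side")
print([ (round(d["score"],2),np.round(d["extent"])) for d in ctrl.recognise("cap_thin","side")])
E
python3 -c "
import cv2,numpy as np
a=cv2.imread('pics/top3.png');b=cv2.imread('pics/side3.png')
a=cv2.resize(a,None,fx=.65,fy=.65);b=cv2.resize(b,(400,400));c=np.zeros((600,800,3),np.uint8);c[:a.shape[0],:a.shape[1]]=a;c[:400,400:]=b;cv2.imwrite('pics/c3.png',c)"
```

```text
time: 5.77
ee_pos: [486.5, -270.3, 101.8]
orientation: [3.141, 0.001, -0.276]
contact_force: [0.2, -0.0, -0.4]
finger_gap: 21.5
grip_force: 42.4
time: 6.43
ee_pos: [487.7, -268.0, 102.3]
orientation: [-3.141, -0.0, -0.273]
contact_force: [0.5, 0.1, -1.4]
finger_gap: 21.5
grip_force: 42.4
t 6.4333 pos [ 487.7 -268.   102.3] rpy [-3.141 -0.    -0.273] gap 21.5
shift [-1.4  3.3 42.3] turn 0.007
[(0.84, array([441., 282., 491., 339.]))]
```

View pics/side3.png

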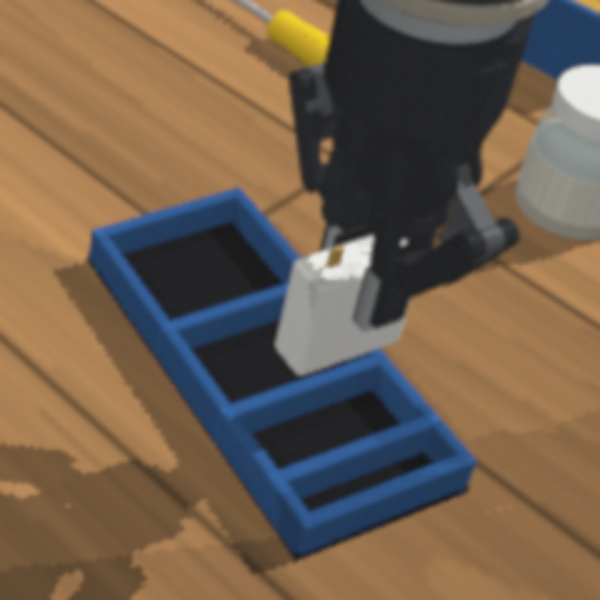

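The crop shows the capacitor held upright above the rack, with its lower corners at about (275,347), (300,375) and (403,338). The 36 mm slot is the second from the near end, at (330,430). I'll compute where the capacitor sits in the hand.

Run:
```python
from h import *
im=ctrl.get_image("side");t=ctrl.get_image("top");s=ctrl.get_state();zb=s["ee_pos"][2]-30.4
for uv in((440,329),(450,340),(491,325.2)): print(ray(im,uv,zb).round(1))
m=mask("cap_thin","side")
# front lower edges: fit offset by silhouette lower hull, using only pixels' extremes
a=-.273;p=s["ee_pos"]
for dx in(-8,-4,0,4,8):
    b=box([p[0]+dx*np.cos(a),p[1]+dx*np.sin(a),a],60,22,zb,60);print(dx,proj(im,b).round(1)[[0,2,4]].tolist())
# rack slot corners predicted in both pictures, at mouth
c,n=np.cos(-.28),np.sin(-.28)
S=np.array([[501.3+c*u-n*v,-215.1+n*u+c*v,26] for u in(-43,43) for v in(-76,-40)])
print(S.round(1)); P=proj(im,S);print(P.round(1),"crop",((P-[330,190])*2.5).round())
```

```text
[ 460.2 -247.4   71.9]
[ 456.3 -266.4   71.9]
[ 514.4 -282.4   71.9]
-8 [[446.9, 344.5], [436.6, 331.5], [488.2, 329.7]]
-4 [[449.7, 343.5], [439.4, 330.5], [490.9, 328.7]]
0 [[452.5, 342.5], [442.2, 329.6], [493.6, 327.7]]
4 [[455.4, 341.5], [444.9, 328.6], [496.2, 326.8]]
8 [[458.2, 340.5], [447.7, 327.6], [498.8, 325.8]]
[[ 439.  -276.3   26. ]
 [ 448.9 -241.7   26. ]
 [ 521.6 -300.    26. ]
 [ 531.6 -265.4   26. ]]
[[441.  376.9]
 [425.2 355.2]
 [498.5 355.5]
 [481.3 335.4]] crop [[278. 467.]
 [238. 413.]
 [421. 414.]
 [378. 364.]]
```

```bash
python3 -m handwheel '[[-1,0.5,2,5,0.007],[-1,0.5,5,15,0.007],[-1,0.5,5,25,0.007],[-1,0.5,5,33,0.007],[-1,0.5,5,38,0.007],[-1,0.5,5,38,0.007],[-1,0.5,5,38,0.007],[-1,0.5,5,38,0.007]]' 40
python3 - <<'E'
from h import *
delta(485.4,-272,36.4,-.28)
for c in("top","side"):
    im=ctrl.get_image(c);p=im["pixels"][:,:,::-1]
    p=p[140:320,380:620] if c=="top" else p[230:430,350:550]
    cv2.imwrite(f"pics/{c}4.png",cv2.resize(p,None,fx=3,fy=3))
E
```

```text
time: 7.5
ee_pos: [486.8, -273.4, 64.4]
orientation: [3.141, -0.0, -0.28]
contact_force: [-0.0, -0.2, -1.0]
finger_gap: 21.5
grip_force: 42.4
t 7.5 pos [ 486.8 -273.4   64.4] rpy [ 3.141 -0.    -0.28 ] gap 21.5
shift [-1.7 -1.  28. ] turn -0.0
```

View pics/side4.png

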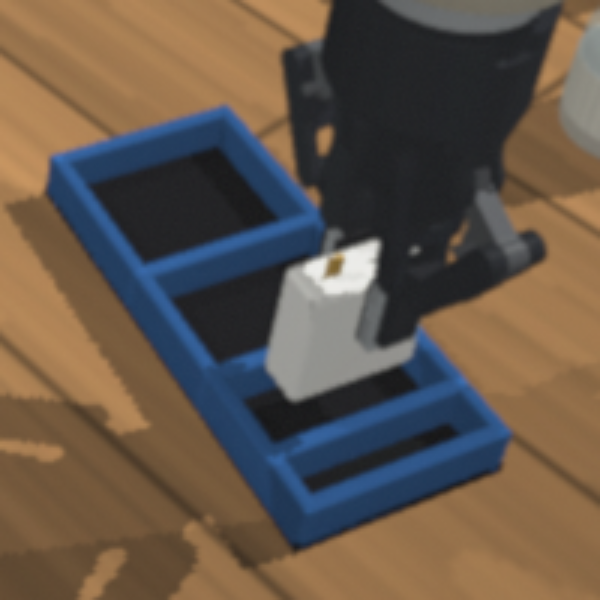

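The crop shows the capacitor just above the 36 mm slot, with bottom corners at (265,368), (292,402) and (415,358) and the slot ahead of them at (330,400). I'll check the alignment numerically.

Run:
```python
from h import *
im=ctrl.get_image("side")
a=-.28;R=np.array([[np.cos(a),np.sin(a)],[-np.sin(a),np.cos(a)]])
for zb in(33,36,38):
  print(zb,[(R@(ray(im,uv,zb)[:2]-[501.0,-215.1])).round(1).tolist() for uv in((438.3,352.7),(447.3,364),(488.3,349.3))])
# slot mouth corners as seen in the crop: wall between slots 2 and 1
for uv in((275,440),(455,388),(287,462),(465,385),(215,362),(208,370)):
  print(uv,(R@(ray(im,np.array(uv)/3+[350,230],26)[:2]-[501.0,-215.1])).round(1))
```

```text
33 [[-29.3, -47.4], [-28.7, -66.6], [32.5, -67.0]]
36 [[-31.1, -49.3], [-30.5, -68.5], [30.4, -68.8]]
38 [[-32.3, -50.6], [-31.7, -69.7], [29.0, -70.0]]
(275, 440) [-41.7 -75.9]
(455, 388) [ 43.1 -82.4]
(287, 462) [-43.2 -86.8]
(465, 385) [ 48.1 -82.7]
(215, 362) [-43.  -31.9]
(208, 370) [-48.  -34.4]
```

Centred in the slot to about 1 mm. I'll lower it now.

```bash
python3 -m handwheel '[[-1,0,0,4,0],[-1,0,0,8,0],[-1,0,0,12,0],[-1,0,0,16,0],[-1,0,0,19,0],[-1,0,0,22,0],[-1,0,0,24,0],[-1,0,0,25,0]]' 40
python3 -m handwheel '[[-1,0,0,0,0],[-1,0,0,0.5,0],[-1,0,0,1,0],[-1,0,0,1.5,0],[-1,0,0,2,0],[-1,0,0,2.5,0],[-1,0,0,3,0],[-1,0,0,3,0]]' 40
```

```text
time: 8.32
ee_pos: [486.5, -273.2, 38.9]
orientation: [3.142, 0.0, -0.28]
contact_force: [-0.2, 0.3, -1.8]
finger_gap: 21.5
grip_force: 42.4
time: 8.98
ee_pos: [486.7, -273.2, 36.2]
orientation: [-3.142, 0.0, -0.28]
contact_force: [-0.1, -1.0, -0.2]
finger_gap: 21.7
grip_force: 42.4
```

```bash
python3 -m handwheel '[[-1,0,0,0.2,0],[-1,0,0,0.4,0],[-1,0,0,0.6,0],[-1,0,0,0.8,0],[-1,0,0,1,0],[-1,0,0,1.2,0],[-1,0,0,1.4,0],[-1,0,0,1.5,0]]' 40
```

```text
time: 9.65
ee_pos: [486.7, -273.2, 34.8]
orientation: [-3.142, -0.0, -0.28]
contact_force: [-0.5, -0.3, -1.0]
finger_gap: 21.4
grip_force: 42.4
```

```bash
python3 -m handwheel '[[-1,0,0,0.3,0],[-1,0,0,0.6,0],[-1,0,0,0.9,0],[-1,0,0,1.2,0],[-1,0,0,1.5,0],[-1,0,0,1.8,0],[-1,0,0,2,0],[-1,0,0,2,0]]' 40
python3 - <<'E'
from h import *
im=ctrl.get_image("side");p=im["pixels"][230:430,350:550,::-1]
cv2.imwrite("pics/side5.png",cv2.resize(p,None,fx=3,fy=3))
E
```

```text
time: 10.32
ee_pos: [486.7, -273.2, 33.9]
orientation: [-3.141, -0.0, -0.28]
contact_force: [-4.3, 2.6, 13.2]
finger_gap: 21.2
grip_force: 44.5
```

View pics/side5.png

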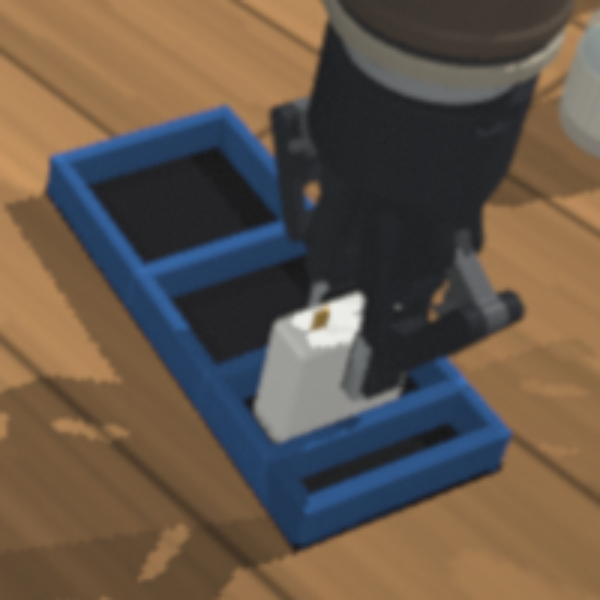

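The crop shows the capacitor upright inside the 36 mm slot, with its lower part at (280,440) behind the slot wall. Floor contact reads 13 N at the expected depth (36 − 30.5 ≈ 6 mm). I'll release it and retreat.

```bash
python3 -m handwheel '[[-1,0,0,-0.6,0],[-1,0,0,-0.6,0],[0.2,0,0,-0.6,0],[0.2,0,0,-0.6,0],[0.2,0,0,-0.6,0],[0.2,0,0,-0.6,0],[0.2,0,0,-0.6,0],[0.2,0,0,-0.6,0]]' 20
python3 -m handwheel '[[0.2,0,0,-5,0],[0.2,0,0,-15,0],[0.2,0,0,-30,0],[0.2,0,0,-50,0],[0.2,0,0,-75,0],[0.2,0,0,-100,0],[0.2,0,0,-125,0],[0.2,0,0,-140,0]]'
python3 -m handwheel '[[0.2,-20,0,-10,0],[0.2,-50,0,-10,0],[0.2,-80,0,-10,0],[0.2,-100,0,-10,0],[0.2,-110,0,-10,0],[0.2,-110,0,-10,0],[0.2,-110,0,-10,0],[0.2,-110,0,-10,0]]'
python3 - <<'E'
from h import *
ims=[ctrl.get_image(c) for c in("top","side")]
r=fit(ims[1:],[mask("cap_thick","side")],[451,256],60,40,3,60);print(r.x,r.fun)
a=ims[1]["pixels"][130:430,130:560,::-1];cv2.imwrite("pics/side6.png",cv2.resize(a,None,fx=1.8,fy=1.8))
cv2.imwrite("pics/top6.png",ims[0]["pixels"][:,:,::-1])
c,n=np.cos(-.28),np.sin(-.28)
b=box([501-n*-58,-215.1+c*-58,-.28],60,22,6,60);print(((proj(ims[1],b)-130)*1.8).round().tolist())
E
```

```text
time: 11.03
ee_pos: [486.7, -273.2, 33.3]
orientation: [3.142, 0.0, -0.28]
contact_force: [1.0, -0.1, 0.7]
finger_gap: 51.0
grip_force: 0.0
time: 11.7
ee_pos: [487.2, -274.1, 176.8]
orientation: [3.141, -0.003, -0.281]
contact_force: [0.5, -0.1, -0.3]
finger_gap: 51.4
grip_force: 0.0
time: 12.37
ee_pos: [382.6, -243.1, 184.0]
orientation: [3.141, -0.002, -0.279]
contact_force: [0.4, 0.5, -0.1]
finger_gap: 51.5
grip_force: 0.0
[451.56952093 256.0089677    0.5928962 ] 0.05801381064873705
[[565.0, 449.0], [579.0, 392.0], [548.0, 426.0], [561.0, 369.0], [636.0, 423.0], [654.0, 366.0], [618.0, 400.0], [634.0, 344.0]]
```

View pics/side6.png

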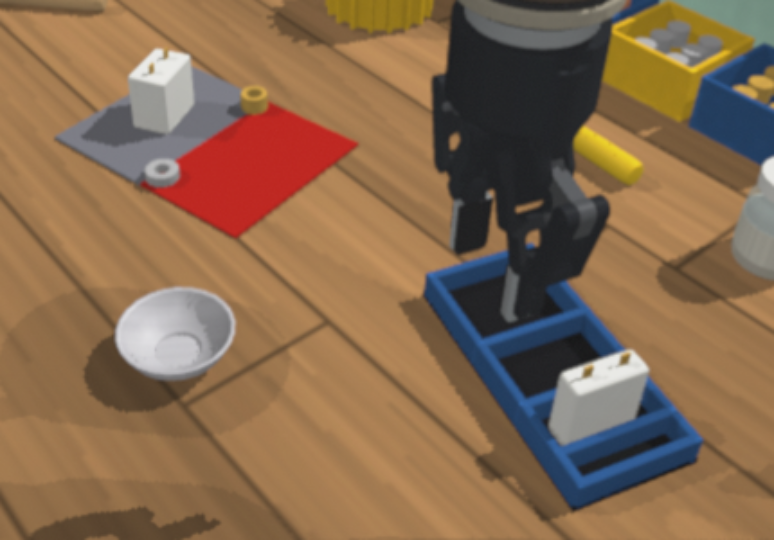

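The crop shows the capacitor upright in the 36 mm slot. Its top corners at (560,368), (577,390) and (648,370) match the fully seated prediction to within a few pixels. The thick capacitor has not moved, and the gripper is clear.

```bash
python3 -c "
from station import ctrl
print(ctrl.job_done())"
```

```text
the job is handed in; nothing more can be done
None
```

The thin capacitor from the red half now stands upright and fully down in the 36 mm slot, the first one wide enough; the thick one is still in place on the grey half, and the job was handed in at about 12.5 s.

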